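# Check a returned feed drive for free play

### The arm

A 6-joint arm with a two-finger parallel gripper is mounted at the origin on the work surface. World frame = base frame: x ahead of the robot, y to its left, z up, the work surface at z = 0. Lengths are in m, angles in degrees, forces in N, time in s.
With the tool pointing down it reaches from about 0.35 to 0.925 m from the base axis. Payload 6.4 kg.
Tool frame: the origin (TCP) lies on the centre line of the jaws, within the pads' length; the fingertips stand 17 mm ahead of it and the grasp point (between the pads) lies 2 mm behind it; z points along the fingers, y is the direction in which the jaws open and shut (so a half turn about z gives the same grasp; the last joint's range is limited). The gripper opens to 94 mm and grips with 3 to 60 N. Pads are 16 mm wide; open, the fingers measure 119 mm over their backs; the gripper's body (75 mm by 177 mm) begins 78 mm behind the grasp point.
Start: joints at [-76.266, 14.043, 89.255, -0, 76.702, -9.975], TCP at [0.261, -0.595, 0.222] pointing down, gripper open.
Joint ranges: [-179.41, 179.41], [-58.25, 129.5], [7.25, 145.43], [-54.29, 234.29], [11.92, 165.04], [-157.13, 157.13]. Speed limits (degrees/s): [147.25, 147.25, 180, 180, 180, 180].

### API

Orientations are given as [roll, pitch, yaw] about the fixed x, y, z axes, in that order (R = Rz(yaw) Ry(pitch) Rx(roll)).
In Python, from bench import * gives the robot as it stands.
- The arm moves only by the tool carry_out, never from a script. Its argument "commands" is text: rows parted by semicolons, each of 5 numbers parted by spaces: the shift along the tool's x, y, z in m, then the turn about the tool's z in rad, then the finger opening in m, from 0 to 0.094. In form: dx dy dz spin claw; .... A call has 1 to 8 rows; each row shifts and turns the pose as measured when the row begins, along the tool's axes as they then stand; what a row does not reach is not made up. A row lasts 1/12 s, in which the tool goes at most 41.7 mm and 7.16 degrees, less where a joint would pass 70% of its speed; a pose out of reach is approached as far as the arm can. A call is refused whole if a number of a shift passes 0.0417 or a number of a turn 0.125, either way. A call with a gripper value outside its range is refused whole. The fingers move at their own pace and stop on an object; "grip_force" is the grip in N (left out, the last holds). Time passes only in rows, so rows that do not move let the fingers close. It gives the time, the measured TCP pose, the force and the opening at its end, in the units of the state.
- get_state(): the state, without advancing time (a new reading comes with each control period).
- read_camera(name): name is "scene" or "top" or "wrist"; returns a dict with "pixels" (480x640x3 uint8, red, green, blue), "z_map" (480x640 float32, m along the optical axis (not along the pixel's ray), 0 where there is no reading), "intrinsics" (3x3 intrinsics, pixels), "extrinsics" (4x4, takes a point from world to camera coordinates). Camera axes: x right, y up, looking along -z (the intrinsics and any distortion apply to the point x, -y, -z); pixel columns grow to the right and rows downward; lengths in m; the calibration is good to about 2 mm. A picture is of the moment at which its call begins.
- finish_job(): hands the job in, once; it reports no verdict.
Trained networks look in a picture, given as the dict that the camera call returned (one of the last four; its "shot" number tells which), for a name from the list of things; names that differ only in an ending like _2 or _b are one class to them, and where a whole thing is asked for, a point or a joint stands for the part that bears it (a point fixed in the world has none). Each returns a list of dicts, best first, with "conf" (0 to 1); they miss things now and then, are a little off and sometimes report something else, mostly with a low value. They report only what shows in the picture. A call takes as long as a camera call.
- boxes_of(picture, label): "bbox" ([left, top, right, bottom] in pixels, round what is visible of it).
The state is a dict: "clock": time; "joint_pos": joint angles; "joint_velocities": joint speeds; "joint_torque": joint torques, N m; "eef_pos": TCP position; "orientation": TCP orientation; "force": force on the tool from outside, world axes, zero at the start; "wrist_torque": the same for the moment, N m; "grip_width": finger opening in m.
Only numpy, scipy, OpenCV 4.12 (cv2) and the standard library are available. Lean on these libraries where they do the work, as an engineer would, in place of code of your own. Each camera call takes 0.05 s, during which the arm holds its last target.

### The job

A worn paper-feed drive has come back and stands on the grey test plate. Gently swing the black knob of its steel lever clockwise (seen from above) until you feel it come up against the gears with a clear push of a few newtons, then counter-clockwise until it does so again, never pushing harder than about 15 N so that the gear train is not forced round. Then set the red pointer on the other end of the plate so that its peg stands as far from the zero mark, counter-clockwise along the arc, as the knob could travel freely between the two; let go and leave the other things on the table alone.

Things in the scene. Friction and masses are not known exactly. Their poses are not given: they have to be found in the camera images.
- hub (a point): point on the vertical axis of the drive, 92 mm above the table (the height at which to grip knob and peg); axes of the plate: x across it, y along it towards the lever's end, z up. Steel hub post round the axis: radius 16 mm, top at z 72 mm
- drive: fixed grey test plate, 180 x 310 x 12 mm, origin under its centre on the hub axis, same axes as hub; it cannot move. On it: a brass gear, a black drum (radius 76 mm, top at z 50 mm) and at both ends a white arc scale (top at z 45 mm, 130 to 148 mm from the axis) with a tick for every 5 mm of travel of knob or peg
- knob (a point): centre of the black upright knob on the steel lever: round, 22 mm diameter, z 66 to 112 mm, this point at z 92 mm, 110 mm from the hub axis, at the plate's +y end. The lever, a flat bar 18 mm wide, z 58 to 66 mm, ends 10 mm beyond the knob's centre and turns about the hub axis
- lever (a joint): angle of the lever, rad, counter-clockwise seen from above; 0.1 rad is 11 mm at the knob. It swings freely (under 1 N, plus what your grip rubs) over a play of 17 to 38 mm at the knob, different every time; at each end it meets the springy gear train and the force at the knob then rises by about 3 N per mm. The play counts to where it pushes back with about 3 N
- pointer_peg (a point): centre of the upright red peg on the red pointer: round, 18 mm diameter, z 56 to 112 mm, this point at z 92 mm, 110 mm from the hub axis, at the plate's -y end. The pointer (flat bar 12 mm wide, z 50 to 56 mm) turns about the hub axis by itself, not linked to the lever, and stays where it is left (about 1 N to move)
- zero_mark (a point): fixed point, z 92 mm, where the centre of the red peg stands when the pointer shows zero, 110 mm from the hub axis (on the scale: the thick blue tick, at its clockwise end seen from above)
- pointer (a joint): angle of the red pointer from the zero mark, rad, counter-clockwise seen from above; 0.1 rad is 11 mm at the peg. Parked at 0.42 to 0.55 at the start; stops at -0.05 and 0.62
- gear (a joint): angle by which the springy gear train is being forced round, rad, counter-clockwise positive; 0 when nothing pushes, 0.01 rad is about 11 N at the knob
- spare_gear: small loose brass gear, 52 mm across, 22 mm tall at its hub, lying flat near the robot side of the plate; origin under its centre; a bystander, leave it alone
- screwdriver: orange-handled screwdriver lying near the far side of the plate; origin at the underside of its middle; a bystander, leave it alone
- tape_roll: roll of green tape, ring 100 mm across, 48 mm tall; origin under its centre; a bystander, leave it alone
- mug: blue mug, 80 mm across, 95 mm tall; origin under its centre; a bystander, leave it alone
- stapler: blue and black stapler, 130 x 36 x 37 mm; origin under its centre; a bystander, leave it alone
- carton: small cardboard carton, 110 x 90 x 70 mm, with green tape; origin under its centre; a bystander, leave it alone
- pen: blue pen, 140 mm long, 10 mm thick, lying on the table; origin under its middle; a bystander, leave it alone

How it is judged (in metres and radians):
On the way, in this order (a step that is already met when the one before it is completed fails the run):
1. the lever has been brought clockwise up against the gears (over about 1.5 N at the knob) (contact force between lever_c0 and gear_c0 above 1.3 N), for 0.05 s.
2. the lever has then been brought counter-clockwise up against the gears (over about 1.5 N at the knob) (contact force between lever_c0 and wear_c0 above 1.3 N), for 0.05 s.
At the end, for the whole second after the job is handed in: the red peg is at rest, counter-clockwise from the zero mark by the knob's free play (its travel between the two points where it pushes back with about 3 N), within 4 mm along the arc; nothing presses on the gear train any more (gear angle within 0.002 rad of 0) (horizontal distance between pointer_peg and wear_c2 below 0.004 m and velocity of joint pointer between -0.02 and 0.02 rad/s and value of joint gear between -0.002 and 0.002 rad); the robot touches nothing.
It fails at once if the gear train is forced round by more than 0.0145 rad (about 16 N at the knob) (value of joint gear above 0.0145 rad or value of joint gear below -0.0145 rad).
It fails at once if a bystander (any listed loose thing) is shifted by more than 20 mm (distance of any of spare_gear, screwdriver, tape_roll, mug, stapler, carton, pen from where it was at the start of the episode above 0.02 m).
It also fails if it takes over 72 s, if anything falls off the work surface, if the arm or the gripper's body presses on something with over 40 N, if the wrist force passes 120 N, or if a joint passes its speed limit or range.

## Working session

There is one attempt and no reset: what is moved stays moved. The work goes in short steps, Python scripts to look and compute and a tool call to move; the robot and the scene stay as the last step left them, time stands still between calls to the robot, and variables do not carry over. Pictures are saved under pics/ and viewed, and the job is handed in when it is done.

Besides the shell and the picture viewer there is one more tool, called after ">>>" by a JSON object that holds its "fn" and its "kwargs", one argument or row to a line. carry_out: Moves the arm, as the interface text tells. Its arguments: {"type":"object","properties":{"commands":{"type":"string"},"grip_force":{"type":"number"}},"required":["commands"]}

```bash
ls; mkdir -p pics
python3 - <<'E'
from bench import *
import cv2
s=get_state()
for k,v in s.items(): print(k,v)
for n in ("scene","top","wrist"):
    p=read_camera(n)
    cv2.imwrite(f"pics/{n}0.png",p["pixels"][:,:,::-1])
    print(n,p["intrinsics"],p["extrinsics"],p["shot"])
    if n!="wrist":
        for l in ("knob","pointer_peg","drive","hub","lever","pointer"):
            print(l,[(b["bbox"],b["conf"]) for b in boxes_of(p,l)[:3]])
E
```

```text
pics
clock 0.0
joint_pos [-7.62674416e+01  1.40837509e+01  8.93222224e+01 -1.40542332e-03
  7.67028297e+01 -9.97386387e+00]
joint_velocities [ 0.04841051  0.07601107 -0.03725126 -0.02324303 -0.01036195  0.06121694]
joint_torque [-2.45591229e-05 -4.15834236e+01 -3.14602482e+01  6.85066008e-02
  3.32982664e-02 -1.42552858e-04]
eef_pos [ 0.26121167 -0.59459514  0.22137468]
orientation [-1.79892605e+02 -1.74980852e-02  2.37067305e+01]
force [-0.22675824  0.20911575 -0.08566159]
wrist_torque [ 0.01453214 -0.03158833 -0.05497602]
grip_width 0.09398819733121956
scene [[448.62524713   0.         318.02021406]
 [  0.         448.62524713 232.14677873]
 [  0.           0.           1.        ]] [[ 0.83760324  0.54608465  0.01457287 -0.45623494]
 [-0.46270426  0.69502586  0.55031248  0.21802846]
 [ 0.29038867 -0.46768644  0.8348316  -1.31200587]
 [ 0.          0.          0.          1.        ]] 1
knob []
pointer_peg [([318.4, 217.8, 338.7, 250.3], 0.56)]
drive [([283.6, 158.8, 357.9, 273.6], 0.7), ([150.5, 334.7, 204.3, 388.4], 0.59)]
hub [([283.8, 162.1, 357.8, 276.1], 0.57)]
lever [([309.3,
[... 441 characters left out ...]
      ]] 2
knob [([230.1, 255.0, 299.6, 305.2], 0.8)]
pointer_peg [([297.7, 216.5, 330.5, 264.0], 0.78)]
drive [([201.7, 197.8, 374.0, 357.2], 0.92), ([296.8, 219.5, 332.8, 262.1], 0.33)]
hub [([201.1, 201.8, 372.4, 356.6], 0.97)]
lever [([229.1, 258.8, 302.1, 311.3], 0.96), ([202.8, 198.3, 374.8, 354.5], 0.24)]
pointer [([297.0, 221.7, 330.3, 261.9], 0.79)]
wrist [[388.38578924   0.         317.26040195]
 [  0.         388.38578924 236.90392675]
 [  0.           0.           1.        ]] [[ 0.40121051 -0.91598448  0.00159755 -0.6506306 ]
 [ 0.89041637  0.38960102 -0.23530772  0.02481365]
 [ 0.21491581  0.09583042  0.97191961 -0.38910484]
 [ 0.          0.          0.          1.        ]] 3
```

Run:
```python
import cv2
a=cv2.imread("pics/top0.png"); cv2.imwrite("pics/top0z.png",cv2.resize(a[180:380,170:430],None,fx=3,fy=3,interpolation=cv2.INTER_CUBIC))
```

```text
(no output)
```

View pics/top0.png

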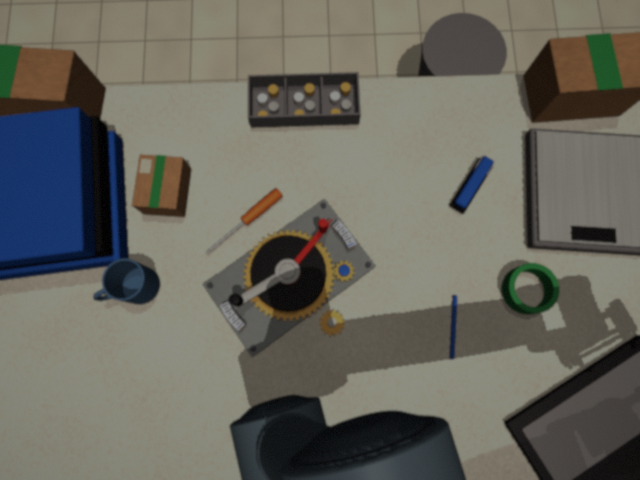

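View pics/scene0.png

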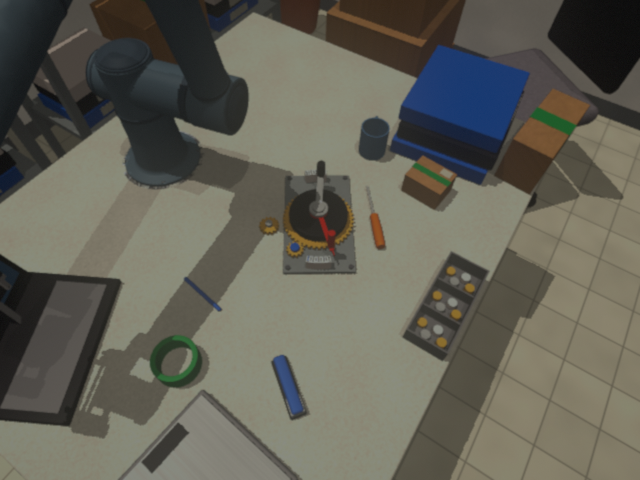

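View pics/top0z.png

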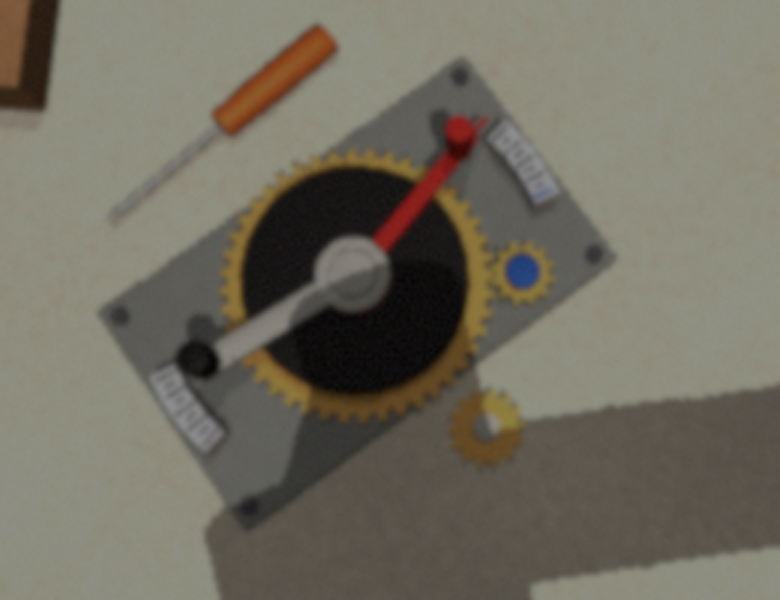

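The top view shows the plate with the hub at about (287,271) and the knob at about (236,300). The red peg is at about (323,225) and the blue tick at about (351,244). Next I'll compute a rough plate pose.

```bash
cat > h.py <<'E'
from bench import *
import numpy as np, cv2
from scipy.spatial.transform import Rotation as Ro
def ray(p,u,v):
    K,E=p["intrinsics"],p["extrinsics"]
    R,t=E[:3,:3],E[:3,3]
    d=np.array([(u-K[0,2])/K[0,0],-(v-K[1,2])/K[1,1],-1.0])
    return -R.T@t, R.T@d
def onz(p,u,v,z):
    o,d=ray(p,u,v); return o+d*(z-o[2])/d[2]
def proj(p,X):
    K,E=p["intrinsics"],p["extrinsics"]
    c=E[:3,:3]@np.asarray(X)+E[:3,3]
    return K[0,0]*c[0]/-c[2]+K[0,2], K[1,1]*(-c[1])/-c[2]+K[1,2]
def tri(a,b):
    # least-squares meeting of rays [(o,d),...]
    A=np.zeros((3,3));y=np.zeros(3)
    for o,d in (a,b):
        d=d/np.linalg.norm(d);P=np.eye(3)-np.outer(d,d);A+=P;y+=P@o
    return np.linalg.solve(A,y)
def save(p,name,roi=None,f=1):
    a=p["pixels"][:,:,::-1]
    if roi: a=a[roi[1]:roi[3],roi[0]:roi[2]]
    cv2.imwrite("pics/"+name,cv2.resize(a,None,fx=f,fy=f,interpolation=cv2.INTER_CUBIC))
def tooldelta(target_xyz):
    s=get_state(); R=Ro.from_euler('xyz',s["orientation"],degrees=True)
    return R.inv().apply(np.asarray(target_xyz)-s["eef_pos"])
E
python3 - <<'E'
from h import *
p=read_camera("top")
z=lambda x,y:(170+(x-1)/3,180+(y-1)/3)
for n,xy,h in [("hub",(352,272),.072),("knobtop",(198,358),.112),("pegtop",(461,130),.112),("blue",(546,195),.045),
  ("c1",(463,57),.012),("c2",(616,257),.012),("c3",(247,531),.012),("c4",(98,314),.012)]:
    print(n,onz(p,*z(*xy),h).round(4))
E
```

```text
hub [0.5016 0.0589 0.072 ]
knobtop [0.4455 0.1506 0.112 ]
pegtop [ 0.5836 -0.014   0.112 ]
blue [ 0.5536 -0.0698  0.045 ]
c1 [ 0.6616 -0.0174  0.012 ]
c2 [ 0.5153 -0.118   0.012 ]
c3 [0.3406 0.1351 0.012 ]
c4 [0.4875 0.2363 0.012 ]
```

```bash
cat >> h.py <<'E'
def plan(target, yaw_t, claw=0.094, vmax=0.040, smax=0.12, nmin=1):
    """rows in tool axes, from current pose to target xyz & yaw (deg), tool down"""
    s=get_state(); pos=np.array(s["eef_pos"]); yaw=np.radians(s["orientation"][2])
    dy=np.radians(yaw_t)-yaw; dp=np.asarray(target)-pos
    n=max(int(np.ceil(np.linalg.norm(dp)/vmax)),int(np.ceil(abs(dy)/smax)),nmin)
    out=[]
    for i in range(n):
        c,sn=np.cos(yaw),np.sin(yaw); w=dp/n
        out.append(f"{c*w[0]+sn*w[1]:.4f} {sn*w[0]-c*w[1]:.4f} {-w[2]:.4f} {-dy/n:.4f} {claw}")
        yaw+=dy/n
    for i in range(0,n,8): print("; ".join(out[i:i+8]))
E
python3 - <<'E'
from h import *
p=read_camera("wrist")
s=get_state(); R=Ro.from_euler('xyz',s["orientation"],degrees=True)
E=p["extrinsics"]; c=-E[:3,:3].T@E[:3,3]
print("cam in tool",R.inv().apply(c-s["eef_pos"]),"view dir tool",R.inv().apply(E[:3,:3].T@[0,0,-1]),"right",R.inv().apply(E[:3,:3].T@[1,0,0]))
plan([0.505,0.06,0.25],121.4)
E
```

```text
cam in tool [ 6.68261079e-02  6.54861965e-05 -1.62557037e-01] view dir tool [-0.23530747  0.00127278  0.97192015] right [-9.39540888e-04  9.99998377e-01 -1.53701623e-03]
0.0270 -0.0279 -0.0015 -0.0947 0.094; 0.0295 -0.0252 -0.0015 -0.0947 0.094; 0.0318 -0.0223 -0.0015 -0.0947 0.094; 0.0338 -0.0192 -0.0015 -0.0947 0.094; 0.0354 -0.0159 -0.0015 -0.0947 0.094; 0.0368 -0.0125 -0.0015 -0.0947 0.094; 0.0378 -0.0090 -0.0015 -0.0947 0.094; 0.0385 -0.0053 -0.0015 -0.0947 0.094
0.0388 -0.0017 -0.0015 -0.0947 0.094; 0.0388 0.0020 -0.0015 -0.0947 0.094; 0.0384 0.0057 -0.0015 -0.0947 0.094; 0.0377 0.0093 -0.0015 -0.0947 0.094; 0.0367 0.0128 -0.0015 -0.0947 0.094; 0.0353 0.0162 -0.0015 -0.0947 0.094; 0.0336 0.0195 -0.0015 -0.0947 0.094; 0.0316 0.0226 -0.0015 -0.0947 0.094
0.0293 0.0254 -0.0015 -0.0947 0.094; 0.0268 0.0281 -0.0015 -0.0947 0.094
```

>>> {"fn": "carry_out", "kwargs": {
  "commands": "0.027 -0.028 -0.0015 -0.095 0.094; 0.0295 -0.025 -0.0015 -0.095 0.094; 0.032 -0.022 -0.0015 -0.095 0.094; 0.034 -0.019 -0.0015 -0.095 0.094; 0.0355 -0.016 -0.0015 -0.095 0.094; 0.037 -0.0125 -0.0015 -0.095 0.094; 0.038 -0.009 -0.0015 -0.095 0.094; 0.0385 -0.005 -0.0015 -0.095 0.094"
}}

```text
clock: 1.52
eef_pos: [0.3674, -0.297, 0.2329]
orientation: [180.0, 0.1, 68.6]
force: [0.8, -0.1, -0.1]
grip_width: 0.0939
```

>>> {"fn": "carry_out", "kwargs": {
  "commands": "0.039 -0.002 -0.0015 -0.095 0.094; 0.039 0.002 -0.0015 -0.095 0.094; 0.0385 0.0055 -0.0015 -0.095 0.094; 0.038 0.009 -0.0015 -0.095 0.094; 0.037 0.013 -0.0015 -0.095 0.094; 0.035 0.016 -0.0015 -0.095 0.094; 0.0335 0.0195 -0.0015 -0.095 0.094; 0.0315 0.0225 -0.0015 -0.095 0.094"
}}

```text
clock: 2.18
eef_pos: [0.4646, 0.0144, 0.2478]
orientation: [179.7, 0.5, 114.2]
force: [1.2, -0.1, -0.7]
grip_width: 0.094
```

Run:
```python
from h import *
plan([0.505,0.06,0.25],121.4)
```

```text
0.0125 0.0278 -0.0011 -0.0628 0.094; 0.0108 0.0285 -0.0011 -0.0628 0.094
```

>>> {"fn": "carry_out", "kwargs": {
  "commands": "0.0125 0.028 -0.001 -0.063 0.094; 0.011 0.0285 -0.001 -0.063 0.094; 0 0 0 0 0.094; 0 0 0 0 0.094"
}}

```text
clock: 2.52
eef_pos: [0.5069, 0.0705, 0.2513]
orientation: [179.6, 0.6, 122.6]
force: [1.0, -0.6, 0.3]
grip_width: 0.0938
```

Run:
```python
from h import *
import pickle
p=read_camera("wrist"); s=get_state(); print(s["eef_pos"],s["orientation"],s["force"])
pickle.dump((p,s),open("w1.pkl","wb")); save(p,"w1.png")
for l in ("knob","pointer_peg"):
    print(l,[(b["bbox"],b["conf"]) for b in boxes_of(p,l)[:2]])
```

```text
[0.50676262 0.07010643 0.25137148] [179.53870938   0.54821198 122.54841213] [-0.82532547  0.22545416 -0.30971946]
knob [([281.4, 77.6, 330.8, 251.6], 0.61)]
pointer_peg []
```

View pics/w1.png

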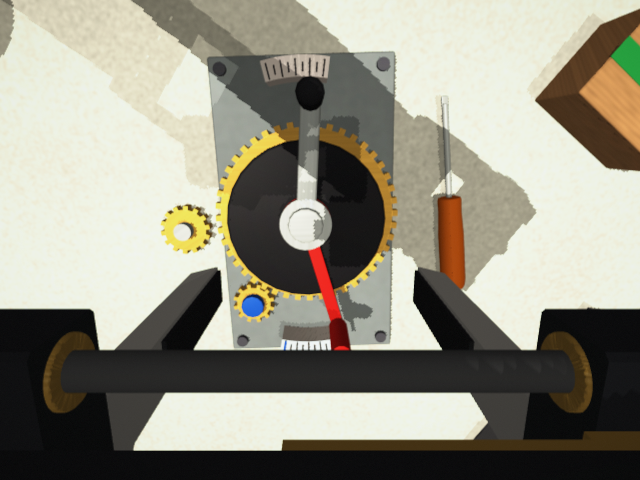

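The plate is in view, with the hub near (306,225), the knob top near (310,93) and the blue zero tick near (285,346). The pointer peg is partly hidden by the gripper. I'll zoom in to refine these.

Run:
```python
from h import *
import pickle
p,s=pickle.load(open("w1.pkl","rb"))
save(p,"w1z.png",(200,40,400,190),4)
save(p,"w1y.png",(220,190,400,350),4)
```

```text
(no output)
```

View pics/w1z.png

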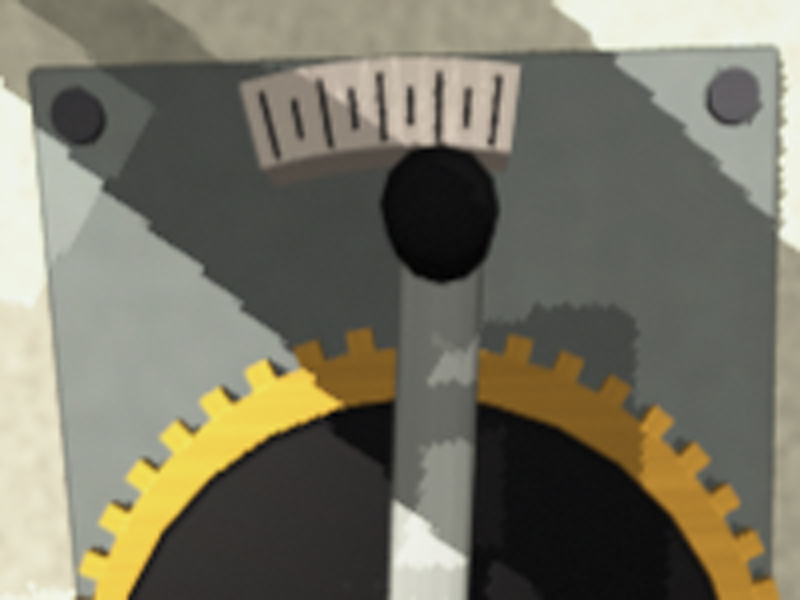

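View pics/w1y.png

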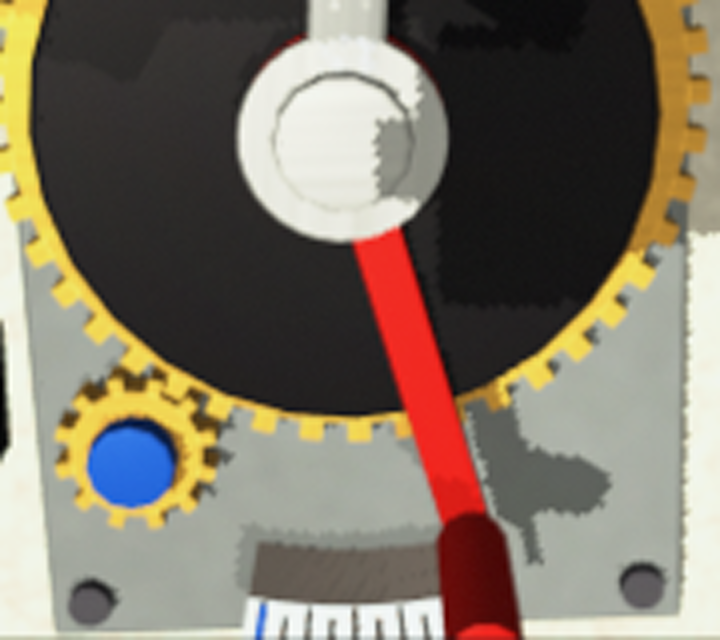

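Run:
```python
from h import *
import pickle
p,s=pickle.load(open("w1.pkl","rb"))
h=onz(p,305.5,225.3,.072); k=onz(p,309.9,90.5,.112); b=onz(p,285.3,345,.045)
k2=onz(p,310,90.5,.092)
t=read_camera("top")
ht=(170+351/3,180+271/3); kt=(170+197/3,180+357/3)
print("tri hub",tri(ray(p,305.5,225.3),ray(t,*ht)),"tri knobtop",tri(ray(p,309.9,90.5),ray(t,*kt)))
for n,v in (("hub",h),("knob",k),("blue",b)):
    d=v-h; print(n,v.round(4),np.hypot(*d[:2]).round(4),np.degrees(np.arctan2(d[1],d[0])).round(2))
plan([k[0],k[1],0.17],121.5)
```

```text
tri hub [0.50175682 0.05911255 0.06994822] tri knobtop [0.44629245 0.15453765 0.09758549]
hub [0.5014 0.0595 0.072 ] 0.0 0.0
knob [0.4466 0.1546 0.112 ] 0.1098 119.98
blue [ 0.5547 -0.0664  0.045 ] 0.1367 -67.06
0.0262 -0.0011 0.0203 0.0039 0.094; 0.0261 -0.0012 0.0203 0.0039 0.094; 0.0261 -0.0013 0.0203 0.0039 0.094; 0.0261 -0.0014 0.0203 0.0039 0.094
```

>>> {"fn": "carry_out", "kwargs": {
  "commands": "0.026 -0.001 0.02 0.01 0.094; 0.026 -0.001 0.02 0.01 0.094; 0.026 -0.001 0.02 0.01 0.094; 0.026 -0.001 0.02 0.01 0.094; 0 0 0 0 0.094; 0 0 0 0 0.094"
}}

```text
clock: 3.22
eef_pos: [0.4484, 0.1501, 0.169]
orientation: [179.3, 0.8, 119.0]
force: [-0.4, -0.1, 0.8]
grip_width: 0.0941
```

Run:
```python
from h import *
import pickle
p=read_camera("wrist"); s=get_state(); print(s["eef_pos"],s["orientation"],s["force"])
pickle.dump((p,s),open("w2.pkl","wb")); save(p,"w2.png")
plan([.4466,.1546,0.090],120,0.05)
```

```text
[0.44822623 0.14994703 0.16878003] [179.31690056   0.79013611 118.99692186] [-0.01546678 -0.10197769 -0.41908767]
0.0024 0.0004 0.0394 -0.0088 0.05; 0.0024 0.0004 0.0394 -0.0088 0.05
```

View pics/w2.png

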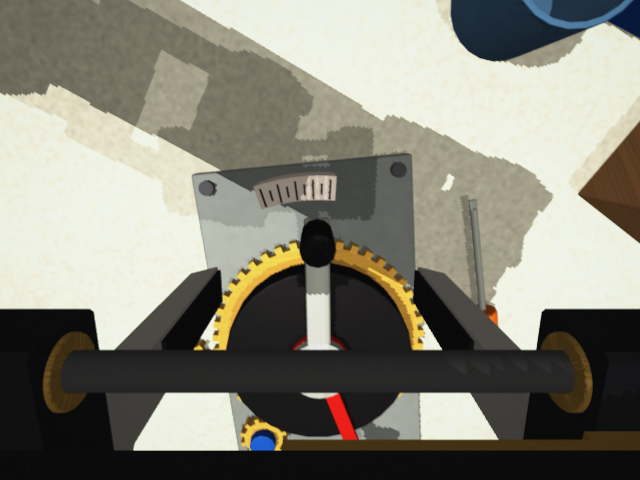

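>>> {"fn": "carry_out", "kwargs": {
  "commands": "0.0025 0 0.03 -0.009 0.07; 0.0025 0.0005 0.03 -0.009 0.06; 0 0 0.018 0 0.05; 0 0 0 0 0.05; 0 0 0 0 0.05",
  "grip_force": 8
}}

```text
clock: 3.68
eef_pos: [0.4564, 0.1489, 0.0961]
orientation: [178.5, 1.2, 119.6]
force: [0.4, 1.2, 0.4]
grip_width: 0.0641
```

Run:
```python
from h import *
p=read_camera("wrist"); s=get_state(); print(s["eef_pos"],s["orientation"],s["force"],s["wrist_torque"],s["grip_width"])
save(p,"w3.png")
plan([.4466,.1546,0.090],120,0.05)
```

```text
[0.45646228 0.14890534 0.09639703] [178.51130212   1.25932816 119.55705432] [-1.27500941  0.73248203 -0.14675928] [-0.06276524 -0.06587505 -0.00527624] 0.060338984637570016
0.0098 -0.0058 0.0064 -0.0077 0.05
```

View pics/w3.png

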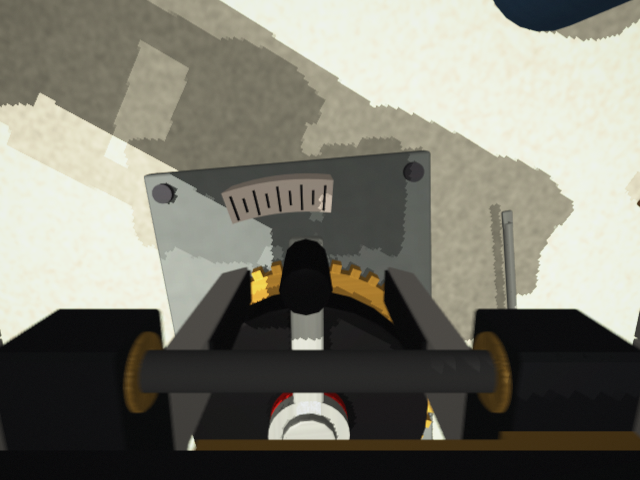

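>>> {"fn": "carry_out", "kwargs": {
  "commands": "0.01 -0.006 0.003 -0.008 0.05; 0.001 0 0.003 0 0.05; 0 0 0 0 0.05"
}}

```text
clock: 3.98
eef_pos: [0.4486, 0.1552, 0.094]
orientation: [178.1, 1.5, 119.9]
force: [0.2, -0.0, -0.7]
grip_width: 0.0501
```

Run:
```python
from h import *
p=read_camera("wrist"); s=get_state(); print(s["eef_pos"],s["orientation"],s["force"],s["wrist_torque"],s["grip_width"])
save(p,"w4.png")
plan([.4466,.1546,0.090],120,0.05)
```

```text
[0.44870833 0.15525023 0.09418123] [178.11172439   1.45520619 119.91879986] [0.02007257 0.35789572 0.75179279] [-0.06434635 -0.09382502 -0.01635671] 0.05004608491508682
0.0005 -0.0022 0.0042 -0.0014 0.05
```

View pics/w4.png

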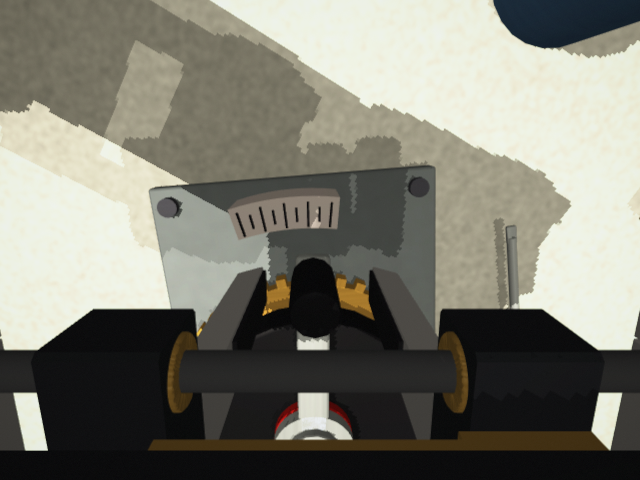

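>>> {"fn": "carry_out", "kwargs": {
  "commands": "0 -0.002 0.004 0 0.03; 0 0 0 0 0.02; 0 0 0 0 0.015; 0 0 0 0 0.015",
  "grip_force": 10
}}

```text
clock: 4.37
eef_pos: [0.4478, 0.1545, 0.0913]
orientation: [178.0, 1.5, 120.0]
force: [-0.0, 0.5, 0.4]
grip_width: 0.0271
```

```bash
cat >> h.py <<'E'
HUB=np.array([0.5014,0.0595])
def st(hub=HUB):
    s=get_state(); e=s["eef_pos"]; d=e[:2]-hub; a=np.arctan2(d[1],d[0]); t=np.array([-np.sin(a),np.cos(a)]); r=np.array([np.cos(a),np.sin(a)])
    f=s["force"]
    print("t",round(s["clock"],2),"tcp",np.round(e,4),"rpy",np.round(s["orientation"],2),"R",round(np.hypot(*d)*1e3,2),"ang",round(np.degrees(a),3),"arc mm(110)",round(a*110,2),"Ft",round(f[:2]@t,2),"Fr",round(f[:2]@r,2),"Fz",round(f[2],2),"Tz",round(s["wrist_torque"][2],3),"w",round(s["grip_width"],4))
    return s
E
python3 - <<'E'
from h import *
st();st()
E
```

```text
t 4.37 tcp [0.4478 0.1545 0.0913] rpy [177.96   1.53 119.97] R 109.06 ang 119.417 arc mm(110) 229.26 Ft -0.19 Fr 0.43 Fz 0.35 Tz 0.049 w 0.0271
t 4.37 tcp [0.4478 0.1545 0.0913] rpy [177.96   1.53 119.97] R 109.06 ang 119.417 arc mm(110) 229.26 Ft -0.19 Fr 0.43 Fz 0.35 Tz 0.049 w 0.0271
```

>>> {"fn": "carry_out", "kwargs": {
  "commands": "0 0 0 0 0.012; 0 0 0 0 0.012; 0 0 0 0 0.012"
}}

```text
clock: 4.62
eef_pos: [0.4477, 0.1544, 0.0913]
orientation: [178.0, 1.5, 120.0]
force: [0.6, 0.5, 0.3]
grip_width: 0.0224
```

Run:
```python
from h import *
st()
```

```text
t 4.62 tcp [0.4477 0.1544 0.0913] rpy [178.02   1.52 119.98] R 109.05 ang 119.495 arc mm(110) 229.41 Ft -0.79 Fr 0.12 Fz 0.29 Tz 0.026 w 0.0224
```

>>> {"fn": "carry_out", "kwargs": {
  "commands": "0 0.0015 0 0.014 0.012; 0 0.0015 0 0.014 0.012"
}}

```text
clock: 4.78
eef_pos: [0.4501, 0.1558, 0.0913]
orientation: [178.0, 1.5, 118.3]
force: [-0.6, -0.0, 0.2]
grip_width: 0.0225
```

Run:
```python
from h import *
st()
```

```text
t 4.78 tcp [0.4501 0.1558 0.0913] rpy [178.03   1.47 118.28] R 109.09 ang 118.031 arc mm(110) 226.6 Ft 0.51 Fr 0.22 Fz 0.15 Tz 0.07 w 0.0225
```

>>> {"fn": "carry_out", "kwargs": {
  "commands": "0 0.0013 0 0.012 0.012; 0 0.0013 0 0.012 0.012; 0 0.0005 0 0.004 0.012"
}}

```text
clock: 5.03
eef_pos: [0.4532, 0.1574, 0.0913]
orientation: [178.0, 1.4, 116.5]
force: [0.1, 0.1, 1.1]
grip_width: 0.0223
```

Run:
```python
from h import *
st()
```

```text
t 5.03 tcp [0.4532 0.1574 0.0913] rpy [178.01   1.41 116.49] R 109.12 ang 116.184 arc mm(110) 223.06 Ft -0.08 Fr 0.06 Fz 1.06 Tz 0.042 w 0.0223
```

>>> {"fn": "carry_out", "kwargs": {
  "commands": "0 0.0013 0 0.012 0.012; 0 0.0013 0 0.012 0.012; 0 0.0004 0 0.004 0.012"
}}

```text
clock: 5.28
eef_pos: [0.4557, 0.1586, 0.0912]
orientation: [178.1, 1.4, 114.8]
force: [-1.9, -1.2, 1.7]
grip_width: 0.0221
```

>>> {"fn": "carry_out", "kwargs": {
  "commands": "0 0 0 0 0.012"
}}

```text
clock: 5.37
eef_pos: [0.4557, 0.1586, 0.0913]
orientation: [178.1, 1.4, 114.8]
force: [-1.0, 0.3, 1.0]
grip_width: 0.0222
```

Run:
```python
from h import *
st()
```

```text
t 5.37 tcp [0.4557 0.1586 0.0913] rpy [178.13   1.36 114.75] R 109.15 ang 114.774 arc mm(110) 220.35 Ft 0.75 Fr 0.73 Fz 0.96 Tz 0.173 w 0.0222
```

>>> {"fn": "carry_out", "kwargs": {
  "commands": "0 0.001 0 0.009 0.012; 0 0.001 0 0.009 0.012"
}}

```text
clock: 5.53
eef_pos: [0.4564, 0.1588, 0.0911]
orientation: [178.3, 1.4, 113.7]
force: [-5.2, -3.3, 4.6]
grip_width: 0.0225
```

Run:
```python
from h import *
st()
```

```text
t 5.53 tcp [0.4564 0.1588 0.0911] rpy [178.32   1.35 113.69] R 109.05 ang 114.377 arc mm(110) 219.59 Ft 6.12 Fr -0.85 Fz 4.64 Tz 0.057 w 0.0225
```

>>> {"fn": "carry_out", "kwargs": {
  "commands": "0 0 0 0 0.012"
}}

```text
clock: 5.62
eef_pos: [0.4562, 0.1587, 0.0912]
orientation: [178.4, 1.4, 113.7]
force: [-3.7, -1.4, 4.4]
grip_width: 0.0225
```

Run:
```python
from h import *
st()
for i in range(5):
    read_camera("wrist"); st()
```

```text
t 5.62 tcp [0.4562 0.1587 0.0912] rpy [178.39   1.36 113.67] R 109.01 ang 114.522 arc mm(110) 219.87 Ft 3.95 Fr 0.24 Fz 4.43 Tz 0.084 w 0.0225
t 5.67 tcp [0.4562 0.1587 0.0912] rpy [178.38   1.36 113.68] R 109.0 ang 114.513 arc mm(110) 219.85 Ft 4.37 Fr -1.09 Fz 3.8 Tz 0.047 w 0.0222
t 5.72 tcp [0.4562 0.1587 0.0912] rpy [178.37   1.36 113.7 ] R 109.02 ang 114.508 arc mm(110) 219.84 Ft 3.54 Fr -0.37 Fz 4.02 Tz 0.128 w 0.0224
t 5.77 tcp [0.4562 0.1587 0.0912] rpy [178.36   1.36 113.7 ] R 109.02 ang 114.496 arc mm(110) 219.82 Ft 4.75 Fr -0.5 Fz 3.83 Tz 0.087 w 0.0223
t 5.82 tcp [0.4562 0.1587 0.0912] rpy [178.36   1.36 113.69] R 109.02 ang 114.492 arc mm(110) 219.81 Ft 4.33 Fr -0.34 Fz 4.21 Tz 0.076 w 0.0223
t 5.87 tcp [0.4562 0.1587 0.0912] rpy [178.35   1.36 113.7 ] R 109.0 ang 114.478 arc mm(110) 219.78 Ft 3.31 Fr -1.06 Fz 4.09 Tz 0.034 w 0.0223
```

>>> {"fn": "carry_out", "kwargs": {
  "commands": "0 0.0012 0 0 0.012; 0 0.0005 0 0 0.012"
}}

```text
clock: 6.03
eef_pos: [0.4567, 0.1589, 0.0911]
orientation: [178.6, 1.4, 113.7]
force: [-5.9, -3.0, 5.7]
grip_width: 0.0221
```

Run:
```python
from h import *
st()
for i in range(4):
    read_camera("wrist"); st()
```

```text
t 6.03 tcp [0.4567 0.1589 0.0911] rpy [178.56   1.36 113.7 ] R 109.01 ang 114.23 arc mm(110) 219.31 Ft 6.64 Fr -0.33 Fz 5.75 Tz 0.044 w 0.0221
t 6.08 tcp [0.4566 0.1589 0.0911] rpy [178.57   1.35 113.7 ] R 109.0 ang 114.239 arc mm(110) 219.32 Ft 5.95 Fr -1.29 Fz 5.4 Tz 0.002 w 0.0224
t 6.13 tcp [0.4566 0.1589 0.0911] rpy [178.57   1.35 113.7 ] R 109.01 ang 114.245 arc mm(110) 219.33 Ft 6.17 Fr -0.61 Fz 5.93 Tz 0.005 w 0.0225
t 6.18 tcp [0.4567 0.1589 0.0911] rpy [178.56   1.35 113.7 ] R 109.01 ang 114.233 arc mm(110) 219.31 Ft 5.55 Fr 0.11 Fz 5.66 Tz 0.05 w 0.0221
t 6.23 tcp [0.4566 0.1589 0.0911] rpy [178.56   1.35 113.7 ] R 109.0 ang 114.241 arc mm(110) 219.33 Ft 6.95 Fr -0.75 Fz 7.02 Tz 0.023 w 0.0221
```

>>> {"fn": "carry_out", "kwargs": {
  "commands": "0 -0.002 0 -0.018 0.012; 0 -0.002 0 -0.018 0.012; 0 -0.002 0 -0.018 0.012; 0 -0.002 0 -0.018 0.012; 0 -0.002 0 -0.018 0.012; 0 -0.002 0 -0.018 0.012"
}}

```text
clock: 6.73
eef_pos: [0.4474, 0.1541, 0.0912]
orientation: [178.3, 1.5, 120.2]
force: [-0.8, -1.6, 1.5]
grip_width: 0.0224
```

Run:
```python
from h import *
st()
```

```text
t 6.73 tcp [0.4474 0.1541 0.0912] rpy [178.3   1.5 120.2] R 108.89 ang 119.703 arc mm(110) 229.81 Ft 1.51 Fr -0.97 Fz 1.49 Tz -0.181 w 0.0224
```

>>> {"fn": "carry_out", "kwargs": {
  "commands": "0 -0.0018 0 -0.017 0.012; 0 -0.0018 0 -0.017 0.012; 0 -0.0018 0 -0.017 0.012; 0 0 0 0 0.012"
}}

```text
clock: 7.07
eef_pos: [0.4421, 0.1509, 0.0912]
orientation: [178.4, 1.6, 123.5]
force: [-1.3, -1.1, 1.0]
grip_width: 0.0223
```

Run:
```python
from h import *
st()
```

```text
t 7.07 tcp [0.4421 0.1509 0.0912] rpy [178.36   1.59 123.47] R 108.92 ang 122.977 arc mm(110) 236.1 Ft 1.67 Fr -0.22 Fz 0.96 Tz -0.101 w 0.0223
```

>>> {"fn": "carry_out", "kwargs": {
  "commands": "0 -0.0013 0 -0.012 0.012; 0 -0.0013 0 -0.012 0.012; 0 0 0 0 0.012"
}}

```text
clock: 7.32
eef_pos: [0.4398, 0.1493, 0.0912]
orientation: [178.4, 1.6, 125.0]
force: [-1.4, -1.5, 1.4]
grip_width: 0.0225
```

Run:
```python
from h import *
st()
```

```text
t 7.32 tcp [0.4398 0.1493 0.0912] rpy [178.39   1.64 125.  ] R 108.87 ang 124.452 arc mm(110) 238.93 Ft 1.97 Fr -0.43 Fz 1.45 Tz -0.097 w 0.0225
```

Run:
```python
from h import *
for i in range(4):
    read_camera("wrist"); st()
```

```text
t 7.37 tcp [0.4398 0.1493 0.0912] rpy [178.4    1.63 124.97] R 108.89 ang 124.452 arc mm(110) 238.93 Ft 1.16 Fr -0.69 Fz 2.24 Tz -0.139 w 0.0222
t 7.42 tcp [0.4399 0.1493 0.0912] rpy [178.39   1.64 124.96] R 108.9 ang 124.413 arc mm(110) 238.85 Ft 1.23 Fr -0.73 Fz 1.18 Tz -0.181 w 0.0222
t 7.47 tcp [0.4399 0.1493 0.0912] rpy [178.4    1.63 124.95] R 108.88 ang 124.403 arc mm(110) 238.84 Ft 1.8 Fr -0.55 Fz 2.1 Tz -0.163 w 0.0221
t 7.52 tcp [0.4399 0.1494 0.0912] rpy [178.39   1.63 124.95] R 108.88 ang 124.385 arc mm(110) 238.8 Ft 1.6 Fr -1.83 Fz 1.37 Tz -0.135 w 0.0223
```

>>> {"fn": "carry_out", "kwargs": {
  "commands": "0 -0.0013 0 -0.012 0.012; 0 -0.0013 0 -0.012 0.012; 0 0 0 0 0.012"
}}

```text
clock: 7.77
eef_pos: [0.4378, 0.1479, 0.0912]
orientation: [178.4, 1.7, 126.5]
force: [-0.9, -1.1, 1.6]
grip_width: 0.0222
```

Run:
```python
from h import *
st()
```

```text
t 7.77 tcp [0.4378 0.1479 0.0912] rpy [178.42   1.66 126.46] R 108.91 ang 125.718 arc mm(110) 241.36 Ft 1.4 Fr -0.37 Fz 1.63 Tz -0.161 w 0.0222
```

>>> {"fn": "carry_out", "kwargs": {
  "commands": "0 -0.0013 0 -0.012 0.012; 0 -0.0013 0 -0.012 0.012; 0 0 0 0 0.012"
}}

```text
clock: 8.02
eef_pos: [0.4356, 0.1463, 0.0912]
orientation: [178.4, 1.7, 128.0]
force: [-0.5, -0.9, 2.3]
grip_width: 0.0224
```

Run:
```python
from h import *
st()
```

```text
t 8.02 tcp [0.4356 0.1463 0.0912] rpy [178.45   1.71 127.99] R 108.91 ang 127.18 arc mm(110) 244.17 Ft 0.95 Fr -0.35 Fz 2.28 Tz -0.133 w 0.0224
```

>>> {"fn": "carry_out", "kwargs": {
  "commands": "0 -0.0013 0 -0.012 0.012; 0 -0.0013 0 -0.012 0.012; 0 0 0 0 0.012"
}}

```text
clock: 8.27
eef_pos: [0.4333, 0.1445, 0.0912]
orientation: [178.5, 1.7, 129.5]
force: [-1.0, -0.6, 1.5]
grip_width: 0.022
```

Run:
```python
from h import *
st()
```

```text
t 8.27 tcp [0.4333 0.1445 0.0912] rpy [178.49   1.75 129.52] R 108.9 ang 128.7 arc mm(110) 247.09 Ft 1.16 Fr 0.16 Fz 1.52 Tz -0.196 w 0.022
```

>>> {"fn": "carry_out", "kwargs": {
  "commands": "0 -0.0013 0 -0.012 0.012; 0 -0.0013 0 -0.012 0.012; 0 0 0 0 0.012"
}}

```text
clock: 8.52
eef_pos: [0.4311, 0.1427, 0.0911]
orientation: [178.5, 1.8, 131.0]
force: [-0.8, -0.0, 2.1]
grip_width: 0.0219
```

Run:
```python
from h import *
st()
```

```text
t 8.52 tcp [0.4311 0.1427 0.0911] rpy [178.53   1.78 131.04] R 108.94 ang 130.201 arc mm(110) 249.97 Ft 0.66 Fr 0.5 Fz 2.1 Tz -0.127 w 0.0219
```

>>> {"fn": "carry_out", "kwargs": {
  "commands": "0 -0.0013 0 -0.011 0.012; 0 -0.001 0 -0.009 0.012; 0 0 0 0 0.012"
}}

```text
clock: 8.77
eef_pos: [0.4293, 0.1411, 0.0911]
orientation: [178.6, 1.8, 132.3]
force: [-0.9, -0.6, 2.4]
grip_width: 0.0219
```

Run:
```python
from h import *
st()
```

```text
t 8.77 tcp [0.4293 0.1411 0.0911] rpy [178.55   1.82 132.33] R 108.89 ang 131.481 arc mm(110) 252.43 Ft 1.08 Fr 0.16 Fz 2.35 Tz -0.127 w 0.0219
```

>>> {"fn": "carry_out", "kwargs": {
  "commands": "0 -0.0013 0 -0.012 0.012; 0 -0.001 0 -0.009 0.012; 0 0 0 0 0.012"
}}

```text
clock: 9.02
eef_pos: [0.4274, 0.1394, 0.0911]
orientation: [178.6, 1.9, 133.7]
force: [-1.0, -0.9, 3.0]
grip_width: 0.0224
```

Run:
```python
from h import *
st()
```

```text
t 9.02 tcp [0.4274 0.1394 0.0911] rpy [178.59   1.86 133.67] R 108.89 ang 132.79 arc mm(110) 254.94 Ft 1.34 Fr 0.02 Fz 3.01 Tz -0.105 w 0.0224
```

>>> {"fn": "carry_out", "kwargs": {
  "commands": "0 -0.0012 0 -0.011 0.012; 0 -0.0005 0 -0.004 0.012"
}}

```text
clock: 9.18
eef_pos: [0.4266, 0.1384, 0.0912]
orientation: [178.5, 1.9, 134.6]
force: [1.9, 1.3, -0.4]
grip_width: 0.022
```

Run:
```python
from h import *
st()
```

```text
t 9.18 tcp [0.4266 0.1384 0.0912] rpy [178.52   1.89 134.58] R 108.77 ang 133.468 arc mm(110) 256.24 Ft -2.26 Fr -0.32 Fz -0.39 Tz -0.141 w 0.022
```

Run:
```python
from h import *
for i in range(4):
    read_camera("wrist"); st()
```

```text
t 9.23 tcp [0.4266 0.1384 0.0912] rpy [178.52   1.9  134.57] R 108.77 ang 133.478 arc mm(110) 256.26 Ft -1.1 Fr -0.12 Fz 0.0 Tz -0.112 w 0.0223
t 9.28 tcp [0.4266 0.1384 0.0912] rpy [178.53   1.9  134.55] R 108.75 ang 133.475 arc mm(110) 256.25 Ft -2.03 Fr -0.37 Fz -0.39 Tz -0.137 w 0.0225
t 9.33 tcp [0.4266 0.1384 0.0912] rpy [178.54   1.89 134.55] R 108.78 ang 133.476 arc mm(110) 256.26 Ft -2.86 Fr 1.45 Fz 0.17 Tz -0.067 w 0.0224
t 9.38 tcp [0.4266 0.1384 0.0912] rpy [178.55   1.89 134.55] R 108.77 ang 133.477 arc mm(110) 256.26 Ft -1.18 Fr 0.42 Fz -0.28 Tz -0.081 w 0.0226
```

>>> {"fn": "carry_out", "kwargs": {
  "commands": "0 -0.001 0 -0.004 0.012"
}}

```text
clock: 9.47
eef_pos: [0.4262, 0.1381, 0.0912]
orientation: [178.5, 1.9, 134.8]
force: [3.3, 3.5, -0.7]
grip_width: 0.0222
```

Run:
```python
from h import *
st()
for i in range(4):
    read_camera("wrist"); st()
```

```text
t 9.47 tcp [0.4262 0.1381 0.0912] rpy [178.48   1.91 134.78] R 108.74 ang 133.743 arc mm(110) 256.77 Ft -4.76 Fr 0.24 Fz -0.74 Tz -0.1 w 0.0222
t 9.52 tcp [0.4262 0.138  0.0912] rpy [178.47   1.91 134.79] R 108.74 ang 133.785 arc mm(110) 256.85 Ft -4.35 Fr -0.09 Fz -1.28 Tz -0.045 w 0.0224
t 9.57 tcp [0.4261 0.138  0.0912] rpy [178.48   1.91 134.77] R 108.75 ang 133.792 arc mm(110) 256.86 Ft -4.27 Fr 1.08 Fz -0.82 Tz -0.031 w 0.0219
t 9.62 tcp [0.4262 0.138  0.0912] rpy [178.48   1.91 134.76] R 108.74 ang 133.788 arc mm(110) 256.85 Ft -3.13 Fr 0.79 Fz -2.29 Tz -0.13 w 0.0224
t 9.67 tcp [0.4261 0.138  0.0912] rpy [178.49   1.91 134.77] R 108.75 ang 133.814 arc mm(110) 256.9 Ft -4.85 Fr 1.62 Fz -2.01 Tz -0.011 w 0.0225
```

Both ends have been felt, giving a play of about 36.2 mm at 3 N. I'll back off, open and lift.

>>> {"fn": "carry_out", "kwargs": {
  "commands": "0 0.002 0 0.018 0.012; 0 0.002 0 0.018 0.012; 0 0.002 0 0.018 0.012; 0 0 0 0 0.03; 0 0 0 0 0.05; 0 0 0 0 0.06; 0 0 0 0 0.07; 0 0 0 0 0.08"
}}

```text
clock: 10.33
eef_pos: [0.4294, 0.1412, 0.0905]
orientation: [178.7, 1.8, 131.5]
force: [-0.7, 0.4, 0.9]
grip_width: 0.0521
```

Run:
```python
from h import *
s=st()
a=np.radians(-41.5)
e=s["eef_pos"]
plan([e[0],e[1],0.17],s["orientation"][2])
print("to look")
plan([0.53,0.035,0.25],138.5)
```

```text
t 10.33 tcp [0.4294 0.1412 0.0905] rpy [178.72   1.84 131.47] R 108.88 ang 131.382 arc mm(110) 252.23 Ft 0.2 Fr 0.76 Fz 0.88 Tz -0.048 w 0.0521
0.0000 0.0000 -0.0398 -0.0000 0.094; 0.0000 0.0000 -0.0398 -0.0000 0.094
to look
-0.0244 0.0008 -0.0266 -0.0204 0.094; -0.0244 0.0003 -0.0266 -0.0204 0.094; -0.0244 -0.0002 -0.0266 -0.0204 0.094; -0.0244 -0.0007 -0.0266 -0.0204 0.094; -0.0244 -0.0012 -0.0266 -0.0204 0.094; -0.0243 -0.0017 -0.0266 -0.0204 0.094
```

>>> {"fn": "carry_out", "kwargs": {
  "commands": "0 0 -0.03 0 0.094; 0 0 -0.04 0 0.094; 0 0 -0.04 0 0.094"
}}

```text
clock: 10.58
eef_pos: [0.4183, 0.1414, 0.1936]
orientation: [179.8, 1.1, 131.5]
force: [1.4, -0.1, 0.1]
grip_width: 0.072
```

Run:
```python
from h import *
s=st()
plan([0.57,-0.039,0.25],132)
```

```text
t 10.58 tcp [0.4183 0.1414 0.1936] rpy [179.77   1.05 131.46] R 116.66 ang 135.44 arc mm(110) 260.03 Ft -0.92 Fr -1.01 Fz 0.13 Tz -0.0 w 0.072
-0.0337 -0.0008 -0.0081 -0.0013 0.094; -0.0337 -0.0009 -0.0081 -0.0013 0.094; -0.0337 -0.0009 -0.0081 -0.0013 0.094; -0.0337 -0.0010 -0.0081 -0.0013 0.094; -0.0337 -0.0010 -0.0081 -0.0013 0.094; -0.0337 -0.0010 -0.0081 -0.0013 0.094; -0.0337 -0.0011 -0.0081 -0.0013 0.094
```

>>> {"fn": "carry_out", "kwargs": {
  "commands": "-0.034 -0.001 -0.008 -0.001 0.094; -0.034 -0.001 -0.008 -0.001 0.094; -0.034 -0.001 -0.008 -0.001 0.094; -0.034 -0.001 -0.008 -0.001 0.094; -0.034 -0.001 -0.008 -0.001 0.094; -0.034 -0.001 -0.008 -0.001 0.094; -0.034 -0.001 -0.008 -0.001 0.094; 0 0 0 0 0.094"
}}

```text
clock: 11.25
eef_pos: [0.58, -0.0475, 0.2704]
orientation: [178.9, 2.0, 132.2]
force: [-0.1, 0.2, 0.0]
grip_width: 0.094
```

Run:
```python
from h import *
import pickle
s=st()
p=read_camera("wrist"); s=st()
pickle.dump((p,s),open("w5.pkl","wb")); save(p,"w5.png")
```

```text
t 11.25 tcp [ 0.58   -0.0475  0.2704] rpy [178.89   1.95 132.21] R 132.74 ang -53.688 arc mm(110) -103.07 Ft 0.03 Fr -0.25 Fz 0.05 Tz -0.032 w 0.094
t 11.3 tcp [ 0.5784 -0.0456  0.2693] rpy [178.94   1.79 132.26] R 130.28 ang -53.773 arc mm(110) -103.24 Ft -1.13 Fr -0.91 Fz -0.69 Tz 0.008 w 0.0941
```

View pics/w5.png

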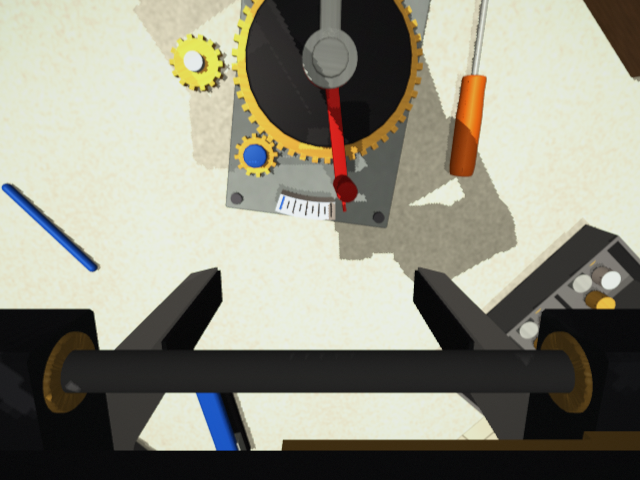

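Run:
```python
from h import *
import pickle
p=read_camera("wrist"); s=st()
pickle.dump((p,s),open("w6.pkl","wb"))
save(p,"w6a.png",(220,140,400,240),4)
save(p,"w6b.png",(270,10,390,100),5)
```

```text
t 11.35 tcp [ 0.5771 -0.0439  0.2684] rpy [178.98   1.68 132.35] R 128.18 ang -53.787 arc mm(110) -103.26 Ft -0.69 Fr -0.62 Fz 0.65 Tz 0.035 w 0.0937
```

View pics/w6a.png

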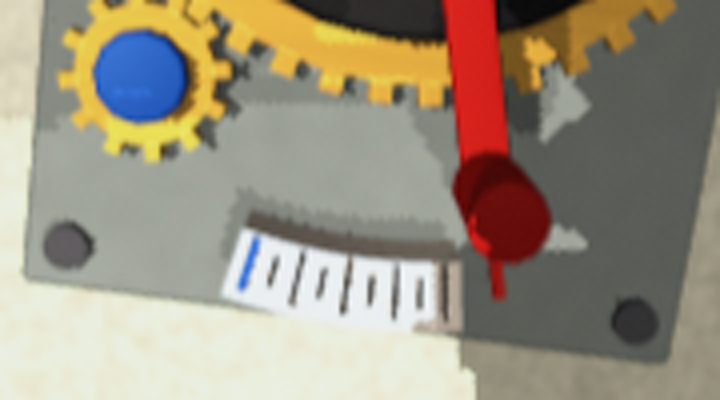

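View pics/w6b.png

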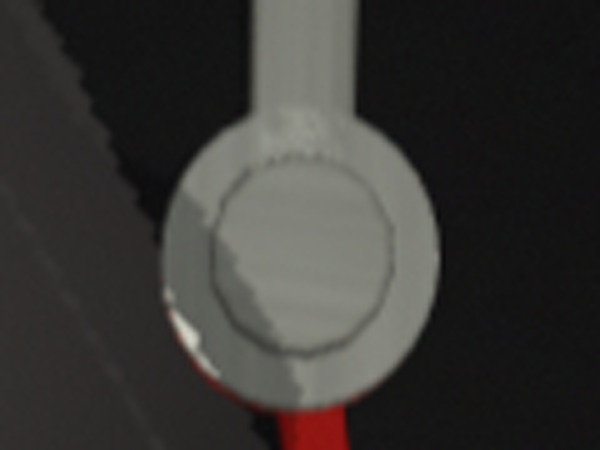

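Run:
```python
from h import *
import pickle
p,s=pickle.load(open("w6.pkl","rb"))
h=onz(p,270+301/5,10+255/5,.072)
print("hub",h)
def rep(n,u,v,z,hub=h):
    q=onz(p,220+(u-1)/4,140+(v-1)/4,z); d=q-hub; print(n,q.round(4),"r",np.hypot(*d[:2]).round(4),"ang",np.degrees(np.arctan2(d[1],d[0])).round(2)); return np.arctan2(d[1],d[0])
b=[rep("blue t",257,238,.045),rep("blue b",241,290,.045)]
e=[rep("40 t",446,266,.045),rep("40 b",446,320,.045)]
k=rep("peg",508,220,.112)
z0=np.mean(b); print("zero",np.degrees(z0),"40 span mm",(np.mean(e)-z0)*110,"peg arc",(k-z0)*110)
q1=onz(p,347,195,.112)
print([ (n,[x["bbox"] for x in boxes_of(read_camera("wrist"),n)[:1]]) for n in ("pointer_peg",)])
t=z0+36.2/110; print("target",np.degrees(t),h[:2]+.11*np.array([np.cos(t),np.sin(t)]))
w=onz(p,220+507/4,140+219/4,.112)
plan([w[0],w[1],0.17],np.degrees(k)+180)
```

```text
hub [0.50141504 0.0590299  0.072     ]
blue t [ 0.5519 -0.0616  0.045 ] r 0.1308 ang -67.31
blue b [ 0.5576 -0.0743  0.045 ] r 0.1447 ang -67.17
40 t [ 0.5918 -0.0352  0.045 ] r 0.1306 ang -46.2
40 b [ 0.6012 -0.0454  0.045 ] r 0.1445 ang -46.3
peg [ 0.5834 -0.0124  0.112 ] r 0.1087 ang -41.08
zero -67.24020913212821 40 span mm 40.298611294748184 peg arc 50.2223487073762
[('pointer_peg', [[327.1, 96.3, 360.1, 217.6]])]
target -48.38468896509566 [ 0.5744689  -0.02320837]
0.0057 0.0085 0.0326 -0.0375 0.094; 0.0054 0.0087 0.0326 -0.0375 0.094; 0.0050 0.0089 0.0326 -0.0375 0.094
```

The zero tick reads −67.24°, the 40 mm tick spans 40.3 mm and the peg is at 50.2 mm. The target is 36.2 mm, which is 14 mm clockwise from where the peg stands.

>>> {"fn": "carry_out", "kwargs": {
  "commands": "0.0055 0.0085 0.0325 -0.0375 0.094; 0.0055 0.0085 0.0325 -0.0375 0.094; 0.005 0.009 0.0325 -0.0375 0.08; 0 0 0 0 0.07; 0 0 0 0 0.06"
}}

```text
clock: 11.87
eef_pos: [0.5836, -0.0072, 0.1687]
orientation: [179.2, 1.9, 139.5]
force: [-0.1, -0.3, 1.0]
grip_width: 0.0773
```

Run:
```python
from h import *
s=st()
p=read_camera("wrist"); s=st()
save(p,"w7.png")
plan([.5840,-.0134,0.090],138.9,0.05,vmax=.03)
```

```text
t 11.87 tcp [ 0.5836 -0.0072  0.1687] rpy [179.15   1.86 139.55] R 105.84 ang -39.041 arc mm(110) -74.95 Ft -0.32 Fr 0.15 Fz 1.01 Tz 0.034 w 0.0773
t 11.92 tcp [ 0.5831 -0.0071  0.1683] rpy [179.18   1.79 139.54] R 105.37 ang -39.201 arc mm(110) -75.26 Ft -0.26 Fr 0.26 Fz -0.77 Tz -0.03 w 0.0735
-0.0016 -0.0014 0.0261 0.0037 0.05; -0.0016 -0.0014 0.0261 0.0037 0.05; -0.0016 -0.0014 0.0261 0.0037 0.05
```

View pics/w7.png

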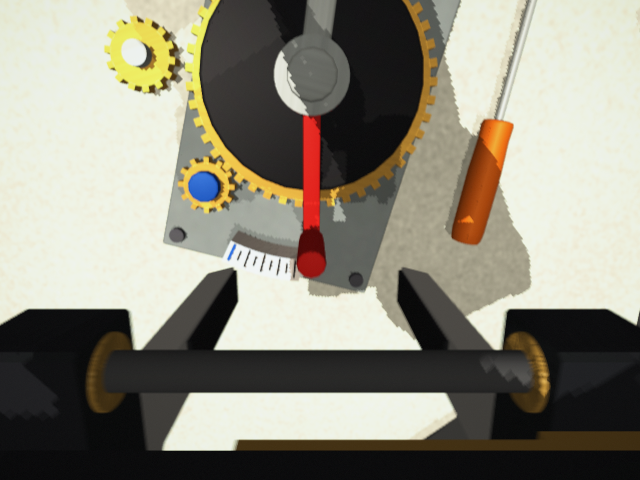

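>>> {"fn": "carry_out", "kwargs": {
  "commands": "-0.0015 -0.0015 0.026 0.004 0.06; -0.0015 -0.0015 0.026 0.004 0.06; 0 0 0 0 0.06"
}}

```text
clock: 12.17
eef_pos: [0.5886, -0.0122, 0.1231]
orientation: [178.8, 2.4, 139.0]
force: [0.2, 0.3, -0.2]
grip_width: 0.0603
```

Run:
```python
from h import *
s=st()
plan([.5840,-.0134,0.090],138.9,0.05,vmax=.03)
```

```text
t 12.17 tcp [ 0.5886 -0.0122  0.1231] rpy [178.84   2.4  139.03] R 112.87 ang -39.44 arc mm(110) -75.72 Ft 0.31 Fr -0.03 Fz -0.16 Tz 0.021 w 0.0603
0.0013 -0.0019 0.0166 0.0012 0.05; 0.0013 -0.0020 0.0166 0.0012 0.05
```

>>> {"fn": "carry_out", "kwargs": {
  "commands": "0.0025 -0.002 0.0165 0.001 0.05; 0.0025 -0.002 0.0165 0.001 0.05; 0 0 0 0 0.05"
}}

```text
clock: 12.42
eef_pos: [0.5874, -0.0135, 0.0974]
orientation: [178.6, 2.9, 138.8]
force: [0.2, -0.3, -0.6]
grip_width: 0.0504
```

Run:
```python
from h import *
s=st()
p=read_camera("wrist"); s=st()
save(p,"w8.png")
plan([.5840,-.0134,0.090],138.9,0.05,vmax=.03)
```

```text
t 12.42 tcp [ 0.5874 -0.0135  0.0974] rpy [178.56   2.92 138.82] R 112.86 ang -40.325 arc mm(110) -77.42 Ft -0.11 Fr 0.36 Fz -0.59 Tz 0.001 w 0.0504
t 12.47 tcp [ 0.5889 -0.0138  0.0994] rpy [178.46   3.08 138.82] R 114.14 ang -39.95 arc mm(110) -76.7 Ft 0.19 Fr 0.38 Fz 0.33 Tz -0.001 w 0.0498
0.0039 -0.0029 0.0094 -0.0014 0.05
```

View pics/w8.png

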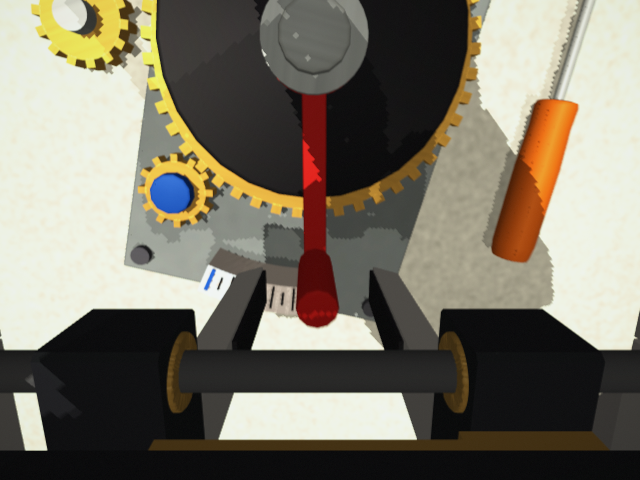

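>>> {"fn": "carry_out", "kwargs": {
  "commands": "0.004 -0.0015 0.008 0 0.04; 0.001 0 0.002 0 0.03; 0 0 0 0 0.02; 0 0 0 0 0.01; 0 0 0 0 0.008; 0 0 0 0 0.008; 0 0 0 0 0.008; 0 0 0 0 0.008",
  "grip_force": 10
}}

```text
clock: 13.13
eef_pos: [0.589, -0.0126, 0.0971]
orientation: [178.2, 3.7, 138.8]
force: [1.2, -0.3, -1.6]
grip_width: 0.0181
```

Run:
```python
from h import *
s=st()
```

```text
t 13.13 tcp [ 0.589  -0.0126  0.0971] rpy [178.16   3.7  138.82] R 113.45 ang -39.485 arc mm(110) -75.8 Ft 0.49 Fr 1.1 Fz -1.65 Tz 0.019 w 0.0181
```

Run:
```python
from h import *
import pickle
p=read_camera("wrist"); s=st()
pickle.dump((p,s),open("w9.pkl","wb"))
save(p,"w9.png",(180,180,440,375),3)
```

```text
t 13.18 tcp [ 0.5889 -0.0126  0.0971] rpy [178.16   3.7  138.82] R 113.43 ang -39.482 arc mm(110) -75.8 Ft 0.47 Fr -0.4 Fz -1.41 Tz -0.032 w 0.0183
```

View pics/w9.png

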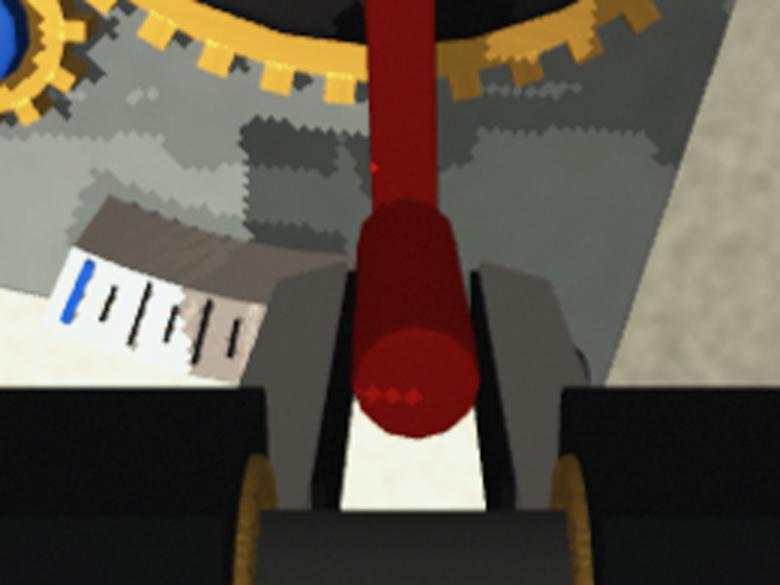

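Run:
```python
from h import *
import pickle
p,s=pickle.load(open("w9.pkl","rb"))
H=np.array([.5014,.0592]); z0=np.radians(-67.24)
for n,u,v,z in (("bar",403,60,.056),("bar",405,150,.056),("pegtop",416,384,.112),("blue",77,290,.045),("t20",203,332,.045)):
    q=onz(p,180+(u-1)/3,180+(v-1)/3,z); d=q[:2]-H; a=np.arctan2(d[1],d[0]); print(n,q.round(4),np.hypot(*d).round(4),np.degrees(a).round(2),((a-z0)*110).round(2))
e=s["eef_pos"][:2]-H; print("tcp",(np.arctan2(e[1],e[0])-z0)*110)
```

```text
bar [0.5604 0.0102 0.056 ] 0.0767 -39.67 52.94
bar [ 5.729e-01 -2.000e-04  5.600e-02] 0.093 -39.73 52.82
pegtop [ 0.5857 -0.0112  0.112 ] 0.1099 -39.88 52.52
blue [ 0.5546 -0.068   0.045 ] 0.1379 -67.32 -0.15
t20 [ 0.5771 -0.0562  0.045 ] 0.1381 -56.74 20.16
tcp 53.5167039231375
```

>>> {"fn": "carry_out", "kwargs": {
  "commands": "0 -0.0027 0 0.025 0.008; 0 -0.0027 0 0.025 0.008; 0 -0.0027 0 0.025 0.008; 0 -0.0027 0 0.025 0.008; 0 -0.0027 0 0.025 0.008; 0 0 0 0 0.008"
}}

```text
clock: 13.68
eef_pos: [0.5787, -0.0234, 0.0971]
orientation: [177.7, 3.4, 130.9]
force: [0.4, 0.5, -1.0]
grip_width: 0.0184
```

```bash
cat >> h.py <<'E'
def pegtcp():
    s=st(); H=np.array([.5014,.0592]); z0=np.radians(-67.24); e=s["eef_pos"][:2]-H; print("tcp arc from zero",((np.arctan2(e[1],e[0])-z0)*110).round(2))
E
python3 -c "
from h import *
pegtcp()"
```

```text
t 13.68 tcp [ 0.5787 -0.0234  0.0971] rpy [177.71   3.43 130.94] R 113.4 ang -47.009 arc mm(110) -90.25 Ft 0.67 Fr -0.11 Fz -1.02 Tz 0.079 w 0.0184
tcp arc from zero 39.04
```

Another 2.1 mm clockwise, then check with a picture before releasing.

>>> {"fn": "carry_out", "kwargs": {
  "commands": "0 -0.0013 0 0.012 0.008; 0 -0.0011 0 0.01 0.008; 0 0 0 0 0.008"
}}

```text
clock: 13.93
eef_pos: [0.5765, -0.0254, 0.097]
orientation: [177.6, 3.4, 129.5]
force: [0.2, 0.5, 0.6]
grip_width: 0.0185
```

Run:
```python
from h import *
import pickle
pegtcp()
p=read_camera("wrist"); s=st()
pickle.dump((p,s),open("w10.pkl","wb"))
save(p,"w10.png",(180,180,440,375),3)
```

```text
t 13.93 tcp [ 0.5765 -0.0254  0.097 ] rpy [177.64   3.38 129.51] R 113.34 ang -48.51 arc mm(110) -93.13 Ft 0.48 Fr -0.21 Fz 0.59 Tz 0.114 w 0.0185
tcp arc from zero 36.15
t 13.98 tcp [ 0.5765 -0.0254  0.097 ] rpy [177.64   3.38 129.53] R 113.36 ang -48.498 arc mm(110) -93.11 Ft 0.22 Fr -0.18 Fz -0.42 Tz 0.067 w 0.0183
```

View pics/w10.png

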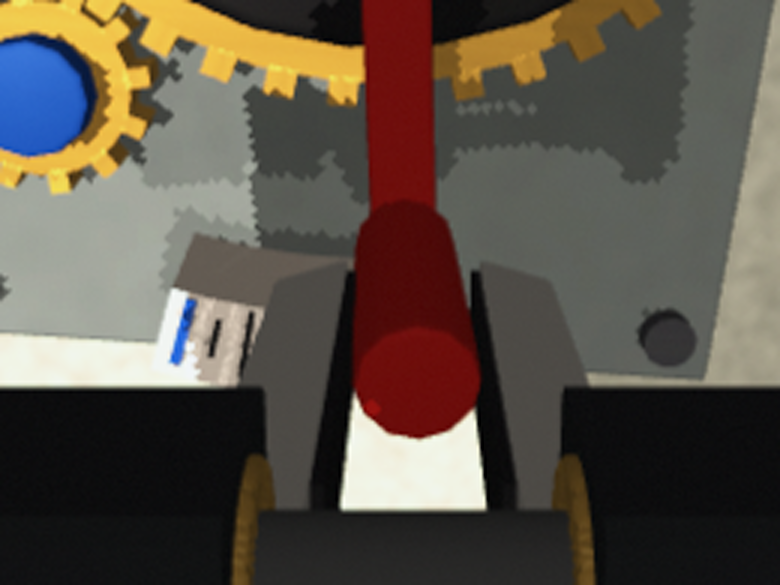

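>>> {"fn": "carry_out", "kwargs": {
  "commands": "0 0 0 0 0.03; 0 0 0 0 0.045; 0 0 0 0 0.06; 0 0 0 0 0.07; 0 0 -0.02 0 0.07; 0 0 -0.04 0 0.08; -0.01 0 -0.04 0 0.09; -0.02 0 -0.04 0 0.094"
}}

```text
clock: 14.65
eef_pos: [0.5786, -0.0421, 0.2291]
orientation: [178.3, 2.2, 129.6]
force: [0.5, 0.0, -0.0]
grip_width: 0.0683
```

>>> {"fn": "carry_out", "kwargs": {
  "commands": "-0.02 0 0 0 0.094; 0 0 0 0 0.094; 0 0 0 0 0.094; 0 0 0 0 0.094"
}}

```text
clock: 14.98
eef_pos: [0.5976, -0.0604, 0.2424]
orientation: [177.7, 3.1, 129.5]
force: [-0.4, 0.2, -0.7]
grip_width: 0.0923
```

Run:
```python
from h import *
import pickle
p=read_camera("wrist"); s=st()
pickle.dump((p,s),open("w11.pkl","wb"))
save(p,"w11.png")
```

```text
t 15.03 tcp [ 0.5973 -0.0602  0.242 ] rpy [177.68   3.1  129.51] R 153.36 ang -51.289 arc mm(110) -98.47 Ft -0.08 Fr 0.02 Fz 0.14 Tz -0.037 w 0.0938
```

View pics/w11.png

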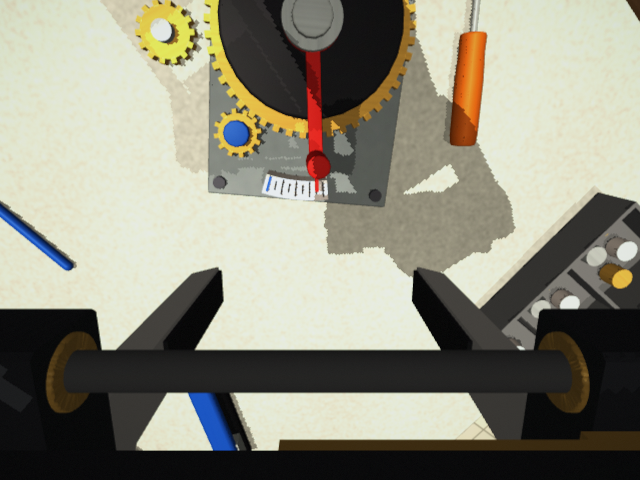

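Run:
```python
from h import *
import pickle
p,s=pickle.load(open("w11.pkl","rb"))
save(p,"w11a.png",(250,140,350,215),8)
save(p,"w11b.png",(270,0,360,60),6)
```

```text
(no output)
```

View pics/w11a.png

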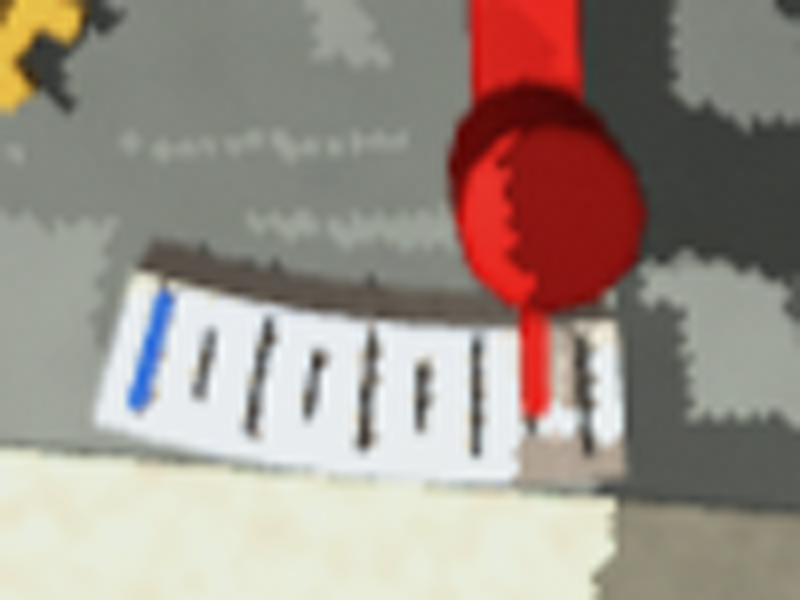

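View pics/w11b.png

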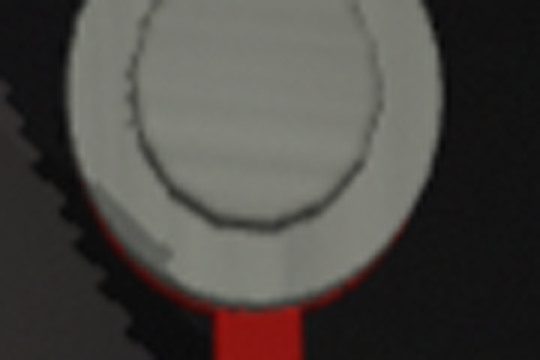

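The needle sits just past the 35 mm tick, at about 35.4 mm against 36.2 ± 0.5 wanted, so it is well inside 4 mm. I'll do a last check of the lever and the bystanders, then hand in.

Run:
```python
from h import *
t=read_camera("top"); save(t,"top1.png",(90,60,600,400),1.5); st()
```

```text
t 15.08 tcp [ 0.5971 -0.06    0.2416] rpy [177.71   3.07 129.54] R 153.07 ang -51.314 arc mm(110) -98.52 Ft -0.12 Fr 0.34 Fz -0.68 Tz -0.016 w 0.0939
```

View pics/top1.png

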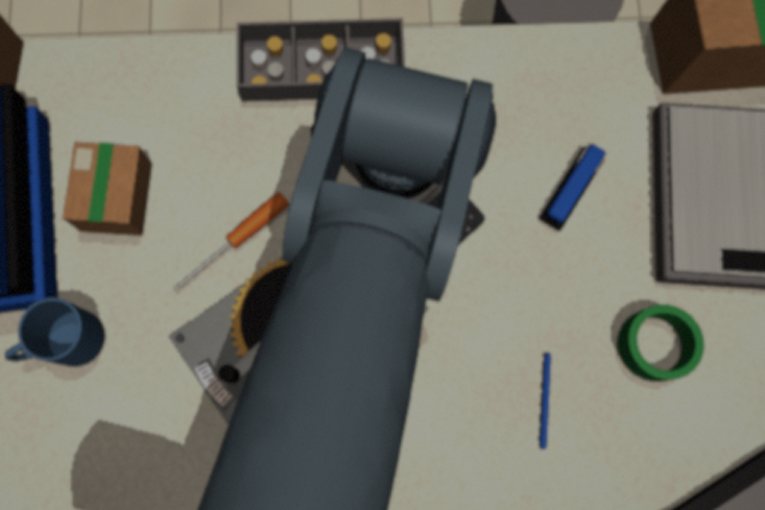

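The arm stands clear, with the knob free at about (228,373). The bystanders in view haven't moved; the spare gear is hidden here but showed in place in the wrist view.

```bash
python3 -c "
from bench import *
print(finish_job())"
```

```text
the job is handed in; nothing more can be done
None
```

I set the red pointer at about 35.4 mm counter-clockwise from zero and handed the job in after about 15 s of the 72 s. The play I measured is about 36.2 mm, so the peg is roughly 0.8 mm short, inside the 4 mm allowed.

- **Feeling the ends:** I gripped the knob and swung it clockwise until it pushed back, with a peak reading of about 7 N. I then swung it counter-clockwise until it pushed back again, peaking at about 5 N. The arc between the two 3 N points came to 36.1–36.4 mm. I then backed the lever off about 4 mm and released it.
- **Setting the pointer:** I gripped the peg, swung it clockwise to the target and let go.
- **Last checks:** In the wrist picture the needle stands just past the 35 mm tick, which is where the 35.4 mm comes from. In the last top picture the arm is clear. The bystanders in view have not visibly moved, and the spare gear, hidden there, showed in place in the last wrist view.
- **Disagreements:**
  - The side force read about 1.3 N too high during the counter-clockwise swing, which could shift the measured play by up to about 0.4 mm.
  - With the peg gripped, the tool pose and the picture differed by about 0.7 mm on where the peg stood. I relied on the scale in the picture.
  - The tool had tilted by about 4° by the end of the work, with no visible effect.

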